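# Clamp the glue jar and take off its tight lid

## Task

At the page-checking bench, brace the white glue jar by turning the clamp's black knob clockwise until its white pointer stands at the red mark, not past it. Then unscrew the tight orange lid anticlockwise, about a quarter turn, until the thread lets go and its white pointer stands about at the green dot, turn it no further, and lift it straight up, level, until it is clear just above the jar's mouth (a finger's breadth or so). Finish while still holding the lid there in the gripper; the jar stays clamped as it is, and the other things on the bench stay where they are.

Things in the scene. Friction and masses are not known exactly. Their poses are not given: they have to be found in the camera images.
- clamp: Grey bench clamp fixed to the table: base plate 120 x 280 x 12 mm. Origin: centre of its underside. Jaws close along its y: fixed aluminium jaw, inner face at y = +95 mm; moving jaw with black rubber pad on the other side of the jar; both under 43 mm high. Knob tower at (0, -85 mm), 60 mm high, topped by a white dial disc 80 mm across.
- knob_grip (a point): Point on the vertical axis of the black clamp knob at gripping height (85 mm above the table, 25 mm above the white dial). The knob is an upright bar 40 mm long, 14 mm thick, from 6 to 36 mm above the dial, on a black disc 40 mm across. x axis: along the bar, towards the end with the white pointer line; z up.
- knob (a joint): Knob angle, rad, growing clockwise from above; starts between 0 and 0.3; red mark at 1.4 (pointer 0.7 rad clockwise of the clamp's x axis). 8 mm of jaw travel per rad; the pad meets the jar at about 1.15, then springs (16 N at the mark). Friction 0.3 N m: it stays where left. End stop 2.0, but past 1.65 the jar is over-tightened.
- jar: White square plastic jar standing loose between the jaws, body 58 x 58 x 50 mm (the fingers must stay above this shoulder), about 0.25 kg; round neck 32 mm across above it up to 76 mm. Origin: centre of its underside (12 mm above the table). Its own x axis points to the corner with the green dot (lid open), its -y axis to the corner with the black dot (lid shut).
- lid_center (a point): Centre (half-way up) of the round orange lid, 52 mm across, 24 mm high, 45 g. Screwed on, it lies 68 mm above the jar's origin, with a 6 mm gap between lid and jar shoulder. x axis: along the white pointer line on its top; z up. It starts with the pointer at the black dot or up to 0.2 rad anticlockwise of it; a sprung seal makes it tight (up to about 0.6 N m).
- jar_mouth (a point): Centre of the jar's mouth, 77 mm above its origin, hidden in the lid at first. Turned anticlockwise the lid's lugs let go about 1.05 rad from the black dot (green dot 1.57, next stop about 2.5). The lid rises only 2 mm or so as it turns and may be turned at constant height; then it lifts off, and is clear of the mouth after a rise of 23 mm.
- weight_center (a point): Bystander: steel paper weight 52 mm across, 56 mm high; its centre.
- spare_jar_center (a point): Bystander: closed round jar with a blue lid, 60 mm across, 80 mm high; its centre.
- brush: Bystander: glue brush about 170 mm long lying on the table beyond the clamp; its origin lies on its underside.
There are look-alikes about, which are no part of the job. There is more than one size of the jar; the one meant has the size given above. Of the things that look like the part that bears lid_center, the smaller one is meant.

How it is judged:
By the outcome, as a careful person would: the job done as asked, in the order asked, and still so for the second after the job is handed in, while the arm keeps its last pose, push and grip.
It also fails if it takes over 48 s, if anything falls off the work surface, if the arm or the gripper's body presses on something with over 40 N, if the wrist force passes 120 N, or if a joint passes its speed limit or range.

## Robot

A 6-joint arm with a two-finger parallel gripper is mounted at the origin on the work surface. World frame = base frame: x ahead of the robot, y to its left, z up, the work surface at z = 0. Lengths are in mm, angles in rad, forces in N, time in s.
With the tool pointing down it reaches from about 275 to 725 mm from the base axis. Payload 15.9 kg.
Tool frame: the origin (TCP) lies midway between the tips of the shut fingers; the grasp point (between the pads) lies 19 mm behind it (arm.grip_point_offset is the distance from the TCP to the grasp point, in mm); z points along the fingers, x is the direction in which the jaws open and shut, and the axes are right-handed (so a half turn about z gives the same grasp; the last joint's range is limited). The gripper opens to 85 mm and grips with 20 to 120 N. Pads are 22 mm wide; open, the fingers measure 114 mm over their backs; the gripper's body (76 mm by 85 mm) begins 54 mm behind the grasp point. The pads swing forward as they close: fully open they stand 13 mm farther back than shut.
Start: joints at [1.184, 0.213, -0.034, 1.323, 0, 1.571], TCP at [188.606, 463.048, 231.306] pointing down, gripper open.
Joint ranges: [-2.98, 2.98], [-0.74, 1.72], [-1.14, 1.35], [-2.1, 2.04], [-1.57, 1.44], [-3.14, 3.14]. Speed limits (rad/s): [1.89, 1.89, 2.39, 2.57, 3.14, 3.14].

## Interface

Orientations are given as a unit quaternion [w, x, y, z].
In Python, from bench import monitor, read_camera, ticket, arm gives the robot as it stands.
- The arm moves only by the tool step_arm, never from a script. Its arguments are lists of equal length, an entry for each row: "fingers": the opening, from 0 (shut) to 1 (fully open); "linear": the shift along the tool's x, y, z in m, a list of three; "twist": the turn, a rotation vector about the tool's x, y, z in rad, a list of three. In form: {"fingers": [fingers, ...], "linear": [[dx, dy, dz], ...], "twist": [[ax, ay, az], ...]}. A call has 1 to 12 rows; each row is the pose to reach, as a shift and turn from the pose measured when the call began, along the tool's axes at that moment; what a row does not reach only later rows make up. A row lasts 1/10 s, in which the tool goes at most 50 mm and 8.59 degrees, less where a joint would pass 70% of its speed; a pose out of reach is approached as far as the arm can. A call with a gripper value outside its range is refused whole. The fingers move at their own pace and stop on an object; "newtons" is the grip in N (left out, the last holds). Time passes only in rows, so rows that repeat a pose let the fingers close. It gives the time, the measured TCP pose, the force and the opening at its end, in the units of the state.
- monitor.observe(): the state, without advancing time (a new reading comes with each control period).
- read_camera(name): name is "side" or "top"; returns a dict with "img" (400x640x3 uint8, red, green, blue), "range_z" (400x640 float32, mm along the optical axis (not along the pixel's ray), 0 where there is no reading), "vfov" (degrees; the focal length in pixels is half the picture's height over the tangent of half this angle, whatever the lens; pixels are square), "cx", "cy" (the principal point, pixels), "distortion" ([k1, k2, p1, p2, k3] as OpenCV has them; the pictures are not rectified), "R" (3x3) and "t" (3): a world point X has camera coordinates R X + t. Camera axes: x right, y down, z forward; pixel columns grow to the right and rows downward; lengths in mm; the calibration is good to about 2 mm. A picture is of the moment at which its call begins.
- ticket.finish_job(): hands the job in, once; it reports no verdict.
The state is a dict: "t": time; "qpos": joint angles; "dq": joint speeds; "tau": joint torques, N m; "tool_pos": TCP position; "ee_rot": TCP orientation; "force": force on the tool from outside, world axes, zero at the start; "wrist_torque": the same for the moment, N m; "grip_width": finger opening in mm.
Only numpy, scipy, OpenCV 4.12 (cv2) and the standard library are available. Lean on these libraries where they do the work, as an engineer would, in place of code of your own. Each camera call takes 0.05 s, during which the arm holds its last target.

## Working session

There is one attempt and no reset: what is moved stays moved. The work goes in short steps, Python scripts to look and compute and a tool call to move; the robot and the scene stay as the last step left them, time stands still between calls to the robot, and variables do not carry over. Pictures are saved under pics/ and viewed, and the job is handed in when it is done.

Besides the shell and the picture viewer there is one more tool, called after ">>>" as a command line: name --argument value ..., lists and objects as JSON in quotes. step_arm: Moves the arm, as the interface text tells. Its arguments: {"type":"object","properties":{"fingers":{"type":"array"},"linear":{"type":"array"},"twist":{"type":"array"},"newtons":{"type":"number"}},"required":["fingers","linear","twist"]}

```bash
ls; mkdir -p pics
cat > h.py <<'E'
import numpy as np, cv2
from bench import monitor, read_camera, ticket, arm
def cam(name):
    c=read_camera(name); h=c['img'].shape[0]
    f=h/2/np.tan(np.radians(c['vfov'])/2)
    c['K']=np.array([[f,0,c['cx']],[0,f,c['cy']],[0,0,1]]); c['D']=np.array(c['distortion'],float)
    c['R']=np.array(c['R']);c['t']=np.array(c['t']).ravel()
    return c
def ray(c,px):
    px=np.array(px,float).reshape(-1,1,2)
    n=cv2.undistortPoints(px,c['K'],c['D']).reshape(-1,2)
    d=np.c_[n,np.ones(len(n))]@c['R']
    return -c['R'].T@c['t'],d
def onz(c,px,z):
    o,d=ray(c,px); return o+d*((z-o[2])/d[:,2])[:,None]
def proj(c,X):
    return cv2.projectPoints(np.array(X,float).reshape(-1,1,3),cv2.Rodrigues(c['R'])[0],c['t'],c['K'],c['D'])[0].reshape(-1,2)
def xyz(c):
    h,w=c['range_z'].shape; u,v=np.meshgrid(np.arange(w),np.arange(h))
    n=cv2.undistortPoints(np.stack([u,v],-1).reshape(-1,1,2).astype(float),c['K'],c['D']).reshape(-1,2)
    P=np.c_[n,np.ones(len(n))]*c['range_z'].reshape(-1,1)
    return ((P-c['t'])@c['R']).reshape(h,w,3)
def save(n,img): cv2.imwrite('pics/'+n+'.png',cv2.cvtColor(img,cv2.COLOR_RGB2BGR))
def crop(c,n,u0,u1,v0,v1,s=4):
    save(n,cv2.resize(c['img'][v0:v1,u0:u1],None,fx=s,fy=s,interpolation=cv2.INTER_CUBIC))
E
python3 - <<'E'
from h import *
print({k:v for k,v in monitor.observe().items()})
for n in('top','side'):
    c=cam(n); save(n+'0',c['img']); print(n,c['K'][0,0],c['cx'],c['cy'],c['D'],-c['R'].T@c['t'],c['R'].round(3).tolist())
E
```

```text
pics
{'t': 0.0, 'qpos': array([ 1.18399366e+00,  2.13354599e-01, -3.50505469e-02,  1.32350603e+00,
       -1.39580358e-05,  1.57081173e+00]), 'dq': array([ 0.00199506,  0.00154281, -0.00011777,  0.00079679, -0.0004687 ,
        0.00178045]), 'tau': array([ 1.02920985e-03, -6.86171365e+01,  4.87116265e+01,  1.73699559e-02,
        4.76233879e-05,  8.11882359e-06]), 'tool_pos': array([188.49040586, 462.74333632, 230.8203369 ]), 'ee_rot': array([ 3.16849757e-04,  8.29832231e-01,  5.58012686e-01, -4.58671547e-04]), 'force': array([0.14902526, 0.12012402, 0.15585023]), 'wrist_torque': array([ 0.03154905, -0.03977469, -0.01043691]), 'grip_width': 85.46638829669351}
top 490.16133365054475 321.56502956344724 197.57041326890877 [-0.14594691  0.          0.          0.          0.        ] [ 3.39657727e+02 -8.58154635e-01  1.58082031e+03] [[0.008, -1.0, -0.004], [-0.986, -0.007, -0.167], [0.167, 0.005, -0.986]]
side 375.276816591912 317.7680048225079 199.84963232994605 [-0.07555943  0.          0.          0.          0.        ] [ 108.37414093 -426.60819163  754.98259916] [[0.685, -0.728, 0.01], [-0.518, -0.498, -0.695], [0.511, 0.471, -0.719]]
```

View pics/top0.png

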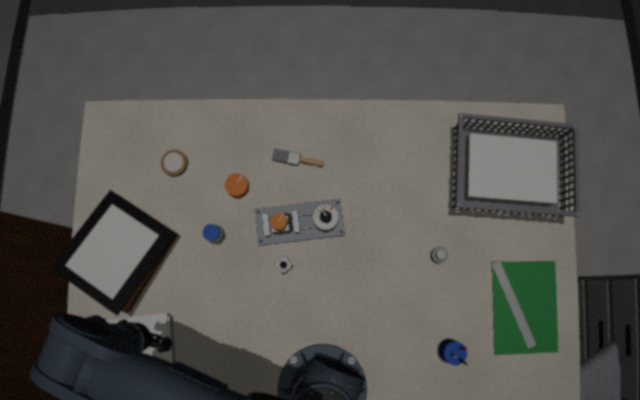

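View pics/side0.png

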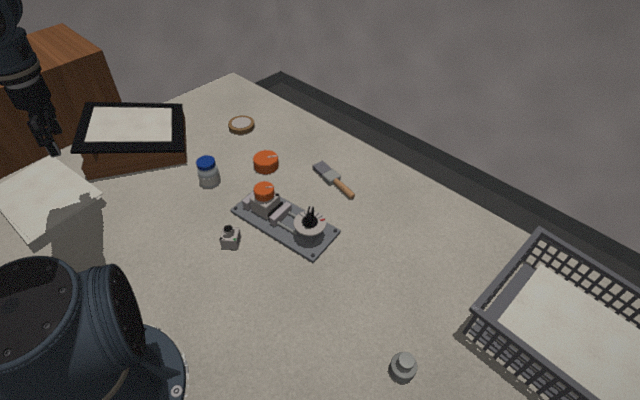

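The overview shows the clamp at top (300,222) and side (285,222). Orange lids in the top view: one at (280,222), on a white jar between the clamp jaws, and a bigger loose one at (237,185). There is also a small white jar at (285,265). The one meant is (280,222), the smaller lid and the one in the clamp. I'll confirm it in crops.

Run:
```python
from h import *
c=cam('top'); crop(c,'top1',220,360,160,280,5)
d=cam('side'); crop(d,'side1',190,350,140,260,5)
for n,k,(u0,u1,v0,v1) in(('top',c,(220,360,160,280)),('side',d,(190,350,140,260))):
    hsv=cv2.cvtColor(k['img'],cv2.COLOR_RGB2HSV)
    m=cv2.inRange(hsv,(3,150,90),(18,255,255)); P=xyz(k)
    N,L,S,C=cv2.connectedComponentsWithStats(m)
    for i in range(1,N):
        if S[i,4]>30:
            p=P[L==i]; p=p[p[:,2]>-50]
            print(n,C[i].round(1),S[i],np.median(p,0).round(1),p[:,2].max().round(1) if len(p) else 0)
```

```text
top [236.  185.2] [226 174  22  22 333] [640.  285.6  35.2] 1580.8
top [277.8 221.8] [271 214  16  16 168] [515.  141.8  92. ] 100.9
side [264.6 159.3] [254 151  24  20 309] [633.2 275.9  34.7] 755.0
side [262.8 189.5] [254 182  20  19 226] [510.4 133.3  92.1] 755.0
```

View pics/top1.png

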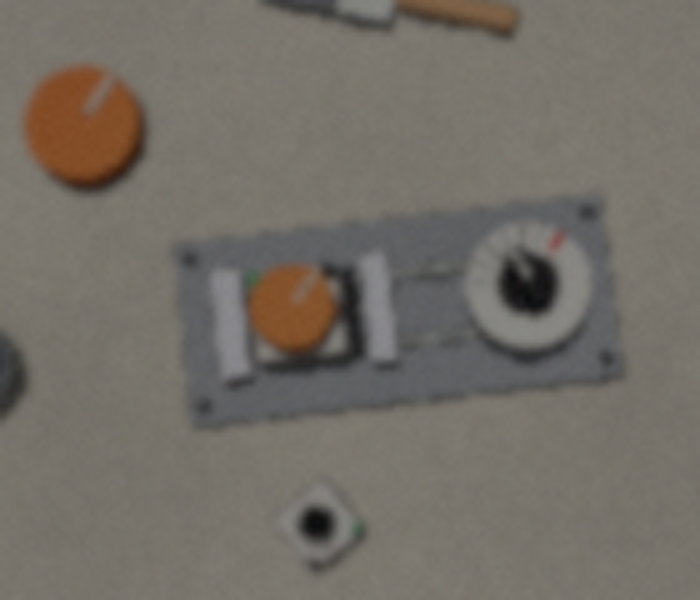

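View pics/side1.png

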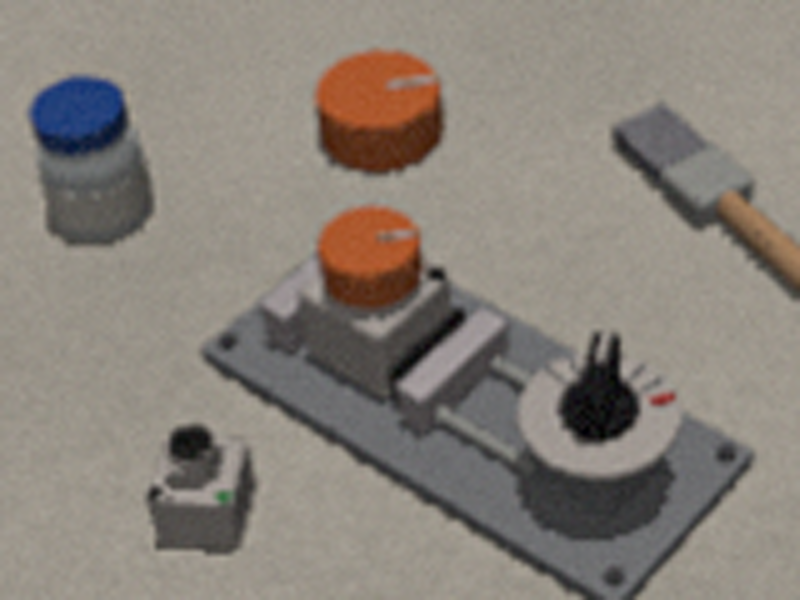

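Both crops agree. The target is the smaller orange lid on the square white jar in the clamp: top (278,222), side (263,190), lid top at z≈92 mm as expected. The black knob sits on the white dial at top (326,216). The loose orange lid at (237,185) and the small jar at (285,265) are look-alikes. Next I'll measure precisely.

```bash
cat > meas.py <<'E'
from h import *
def avg(n,k=6):
    cs=[cam(n) for _ in range(k)]; c=cs[0]
    c['f']=np.mean([q['img'].astype(float) for q in cs],0); c['img']=c['f'].round().astype(np.uint8)
    r=np.stack([q['range_z'] for q in cs]); c['range_z']=np.median(r,0); return c
def circ(p):
    A=np.c_[2*p,np.ones(len(p))]; s=np.linalg.lstsq(A,(p**2).sum(1),rcond=None)[0]
    return s[:2],np.sqrt(s[2]+s[0]**2+s[1]**2)
E
python3 - <<'E'
from meas import *
import pickle
T=avg('top');S=avg('side'); pickle.dump((T,S),open('m.pkl','wb'))
for n,c,box in(('top',T,(250,355,190,255)),('side',S,(225,345,175,265))):
    P=xyz(c); hsv=cv2.cvtColor(c['img'],cv2.COLOR_RGB2HSV)
    u0,u1,v0,v1=box; b=np.zeros(P.shape[:2],bool); b[v0:v1,u0:u1]=1
    z=P[...,2]
    org=b&(hsv[...,0]>=3)&(hsv[...,0]<=18)&(hsv[...,1]>150)
    lid=b&(z>87)&(z<100)&(P[...,1]>100)
    lp=np.argwhere(lid)[:,::-1]; w=onz(c,lp,92)[:,:2]
    print(n,'lid n',lid.sum(),'z',np.median(z[lid]),'centre',w.mean(0),'ext',np.ptp(w,axis=0))
    bb=(cv2.minEnclosingCircle(w.astype(np.float32))); print('  enc',bb)
    # dial: white, z near 60
    dial=b&(abs(z-60)<5)&(P[...,1]<100)
    dp=np.argwhere(dial)[:,::-1]; w=onz(c,dp,60)[:,:2]
    e=cv2.convexHull(w.astype(np.float32)).reshape(-1,2)
    print('  dial',dial.sum(),cv2.minEnclosingCircle(w.astype(np.float32)),circ(e.astype(float)))
    # plate z 12
    pl=b&(abs(z-12)<4)
    w=onz(c,np.argwhere(pl)[:,::-1],12)[:,:2]; print('  plate',pl.sum(),cv2.minAreaRect(w.astype(np.float32)))
    kn=b&(z>80)&(P[...,1]<100); w=P[kn][:,:2]; print('  knob',kn.sum(),w.mean(0),z[kn].max(),cv2.minAreaRect(w.astype(np.float32)))
crop(T,'topk',305,347,195,237,14); crop(T,'topl',258,304,202,242,14)
crop(S,'sidek',285,335,200,256,11); crop(S,'sidel',240,290,176,226,12)
E
```

```text
top lid n 230 z 92.00558561214152 centre [518.58570705 139.90398212] ext [49.44301155 49.45335652]
  enc ((518.5466918945312, 139.9298553466797), 26.061769485473633)
  dial 396 ((537.4271240234375, -5.226333141326904), 39.79859161376953) (array([537.38350317,  -5.09492155]), np.float64(39.522852950862315))
  plate 1848 ((526.4837646484375, 79.53671264648438), (120.33219146728516, 280.0697937011719), 7.289762020111084)
  knob 65 [536.95926911  -5.11258543] 99.55848443955536 ((537.891357421875, -4.777456283569336), (41.14823532104492, 13.669479370117188), 30.372594833374023)
side lid n 258 z 92.40824439216158 centre [514.22753901 136.44873763] ext [53.318502   55.10811509]
  enc ((513.5803833007812, 136.8980712890625), 28.11354637145996)
  dial 475 ((533.687744140625, -7.3066205978393555), 40.89205551147461) (array([533.64940034,  -7.3937864 ]), np.float64(40.062772372373935))
  plate 1965 ((551.9758911132812, 95.85211181640625), (305.9354553222656, 296.9724426269531), 36.27907180786133)
  knob 107 [531.00449339 -10.13239566] 98.11583172889887 ((534.0590209960938, -7.377544403076172), (38.8203010559082, 13.290312767028809), 31.281728744506836)
```

View pics/topk.png

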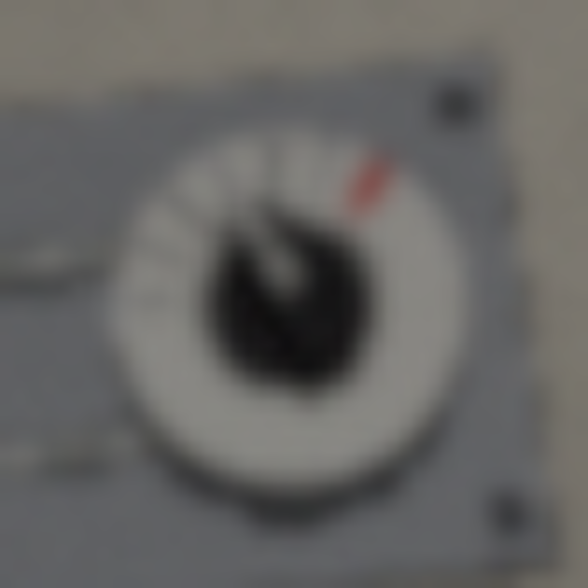

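View pics/topl.png

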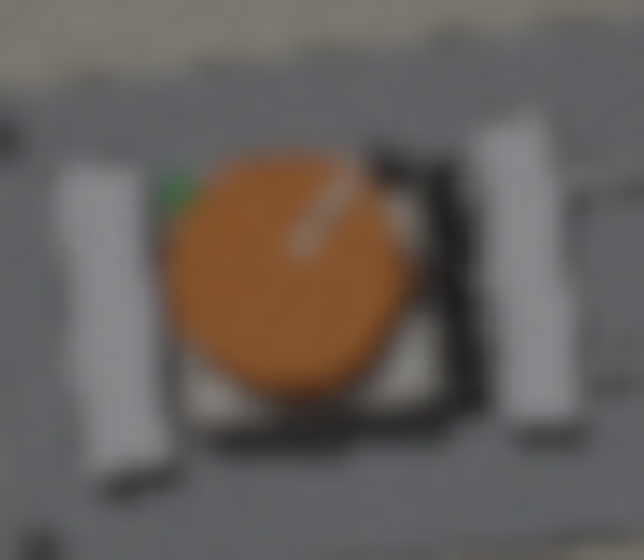

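View pics/sidek.png

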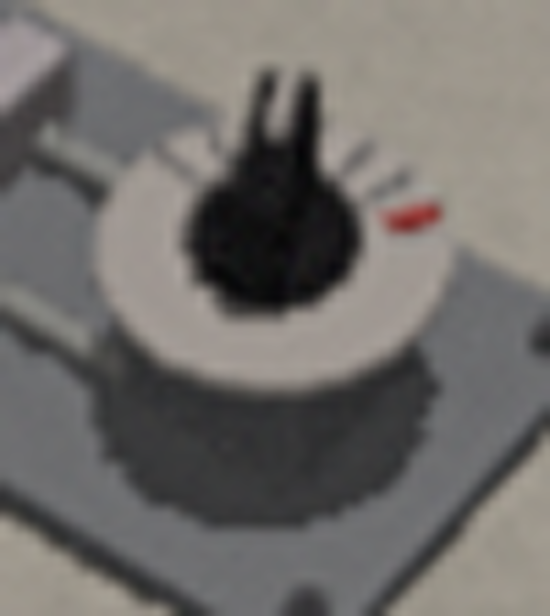

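View pics/sidel.png

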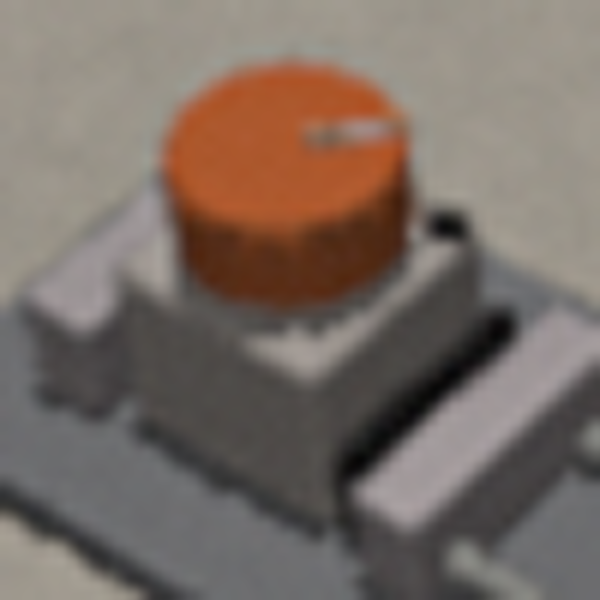

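Run:
```python
from meas import *
import pickle
print([a for a in dir(arm) if a[0]!='_'], [a for a in dir(monitor) if a[0]!='_'], arm.grip_point_offset)
T,S=pickle.load(open('m.pkl','rb'))
# directions: pointers, dots, red mark in each view
for n,c in(('top',T),('side',S)):
    hsv=cv2.cvtColor(c['img'],cv2.COLOR_RGB2HSV).astype(int); P=xyz(c); z=P[...,2]
    kc={'top':(537.4,-5.1),'side':(533.7,-7.35)}[n]; lc={'top':(518.55,139.9),'side':(514,136.7)}[n]
    X=onz(c,np.argwhere(z>-1e9)[:,::-1],60).reshape(*z.shape,3)[...,:2]
    r=np.hypot(*(X-kc).transpose(2,0,1))
    red=(r<42)&(r>15)&((hsv[...,0]<8)|(hsv[...,0]>170))&(hsv[...,1]>80)
    q=X[red].mean(0)-kc; print(n,'red',red.sum(),q,np.degrees(np.arctan2(q[1],q[0])))
    X=onz(c,np.argwhere(z>-1e9)[:,::-1],62).reshape(*z.shape,3)[...,:2]
    r=np.hypot(*(X-lc).transpose(2,0,1))
    g=(r<50)&(hsv[...,0]>40)&(hsv[...,0]<85)&(hsv[...,1]>70)
    q=X[g].mean(0)-lc; print('  green',g.sum(),q,np.degrees(np.arctan2(q[1],q[0])))
    X=onz(c,np.argwhere(z>-1e9)[:,::-1],92).reshape(*z.shape,3)[...,:2]
    r=np.hypot(*(X-lc).transpose(2,0,1))
    p=(r<24)&(hsv[...,1]<150); w=hsv[...,1].astype(float)
    q=X[p].mean(0)-lc; print('  lidptr',p.sum(),q,np.degrees(np.arctan2(q[1],q[0])))
    X=onz(c,np.argwhere(z>-1e9)[:,::-1],96).reshape(*z.shape,3)[...,:2]
    r=np.hypot(*(X-kc).transpose(2,0,1))
    p=(r<17)&(hsv[...,2]>60)
    q=X[p].mean(0)-kc; print('  knobptr',p.sum(),q,np.degrees(np.arctan2(q[1],q[0])))
```

```text
['MotionError', 'grip_point_offset'] ['observe'] 18.700000000000003
top red 2 [ 28.45222494 -18.05005152] -32.39098437196947
  green 0 [nan nan] nan
  lidptr 31 [10.21788939 -4.30835601] -22.862639327659853
  knobptr 26 [9.17022373 1.4610253 ] 9.052438167840801
side red 9 [ 27.31122522 -16.74854568] -31.518611278546608
  green 0 [nan nan] nan
  lidptr 17 [12.50491408 -4.32112731] -19.06281248010395
  knobptr 70 [0.87202628 3.16024079] 74.57386731940343<stdin>:16: RuntimeWarning: Mean of empty slice.
  ret = um.true_divide(
```

```bash
cat >> h.py <<'E'
from scipy.spatial.transform import Rotation as Ro
def goal(p,yawdeg):
    s=monitor.observe(); q=np.array(s['ee_rot']); R=Ro.from_quat(q[[1,2,3,0]])
    x=np.array([np.cos(np.radians(yawdeg)),np.sin(np.radians(yawdeg)),0]); z=np.array([0,0,-1.]); y=np.cross(z,x)
    G=Ro.from_matrix(np.c_[x,y,z])
    d=R.inv().apply(np.array(p)-s['tool_pos'])/1000; tw=(R.inv()*G).as_rotvec()
    print('t',round(s['t'],2),'pos',s['tool_pos'].round(1),'yaw',np.degrees(np.arctan2(*R.as_matrix()[1::-1,0])).round(2),'q',s['qpos'].round(3),'F',s['force'].round(1),'M',s['wrist_torque'].round(2),'w',round(s['grip_width'],1))
    print('  linear',d.round(4).tolist(),'twist',tw.round(4).tolist())
E
python3 - <<'E'
from h import *
goal((535.5,-6.2,170),120.8)
E
```

```text
t 0.8 pos [188.6 463.1 231.3] yaw 67.84 q [ 1.184  0.213 -0.034  1.323 -0.     1.571] F [-0.1  0.  -1.1] M [-0.02 -0.06  0.01] w 85.5
  linear [-0.3037, 0.4983, 0.0613] twist [0.0, -0.0001, -0.9244]
```

>>> step_arm --fingers '[1, 1, 1, 1, 1, 1, 1, 1, 1, 1, 1, 1]' --linear '[[-0.3037, 0.4983, 0.0613], [-0.3037, 0.4983, 0.0613], [-0.3037, 0.4983, 0.0613], [-0.3037, 0.4983, 0.0613], [-0.3037, 0.4983, 0.0613], [-0.3037, 0.4983, 0.0613], [-0.3037, 0.4983, 0.0613], [-0.3037, 0.4983, 0.0613], [-0.3037, 0.4983, 0.0613], [-0.3037, 0.4983, 0.0613], [-0.3037, 0.4983, 0.0613], [-0.3037, 0.4983, 0.0613]]' --twist '[[0, 0, -0.924], [0, 0, -0.924], [0, 0, -0.924], [0, 0, -0.924], [0, 0, -0.924], [0, 0, -0.924], [0, 0, -0.924], [0, 0, -0.924], [0, 0, -0.924], [0, 0, -0.924], [0, 0, -0.924], [0, 0, -0.924]]' --newtons 30

```text
t: 2.0
tool_pos: [515.7, 20.2, 173.6]
ee_rot: [0.0, 0.494, 0.869, 0.0]
force: [1.1, 1.4, 0.2]
grip_width: 85.1
```

Run:
```python
from h import *
goal((535.5,-6.2,120),120.8)
```

```text
t 2.0 pos [515.7  20.2 173.6] yaw 120.76 q [ 0.039  0.263 -0.116  1.191  0.    -0.498] F [1.1 1.4 0.2] M [ 0.04 -0.04 -0.02] w 85.1
  linear [-0.0328, 0.0035, 0.0536] twist [0.0005, 0.0001, -0.0006]
```

>>> step_arm --fingers '[1, 1, 1, 1]' --linear '[[-0.0328, 0.0035, 0.0536], [-0.0328, 0.0035, 0.0536], [-0.0328, 0.0035, 0.0536], [-0.0328, 0.0035, 0.0536]]' --twist '[[0, 0, 0], [0, 0, 0], [0, 0, 0], [0, 0, 0]]'

```text
t: 2.4
tool_pos: [535.3, -5.4, 120.9]
ee_rot: [0.0, 0.494, 0.869, 0.0]
force: [0.7, 0.1, 0.4]
grip_width: 85.4
```

Run:
```python
from meas import *
goal((535.5,-6.2,70),120.8)
T=avg('top',3);S=avg('side',3)
crop(T,'t2',280,372,170,250,8);crop(S,'s2',250,370,150,250,6)
for n,c in(('top',T),('side',S)):
    print(n,proj(c,[[535.5,-6.2,120],[535.5,-6.2,90]]))
```

```text
t 2.4 pos [535.3  -5.4 120.9] yaw 120.79 q [-0.01   0.33  -0.162  1.078  0.    -0.548] F [0.7 0.1 0.4] M [ 0.06 -0.    0.07] w 85.4
  linear [-0.0008, -0.0003, 0.0509] twist [0.0008, 0.0, -0.0002]
top [[325.61869216 214.51340804]
 [325.57423116 215.81353752]]
side [[309.14906746 204.43989939]
 [309.22545439 213.07848963]]
```

View pics/t2.png

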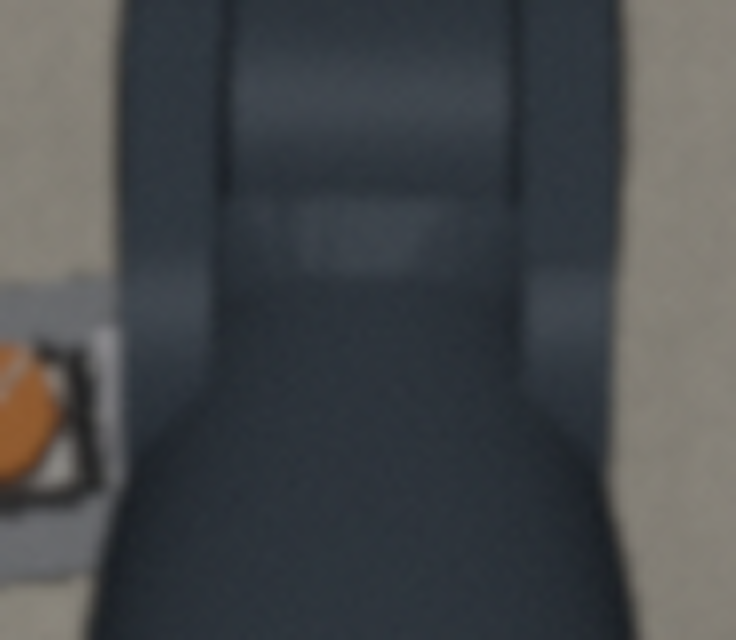

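View pics/s2.png

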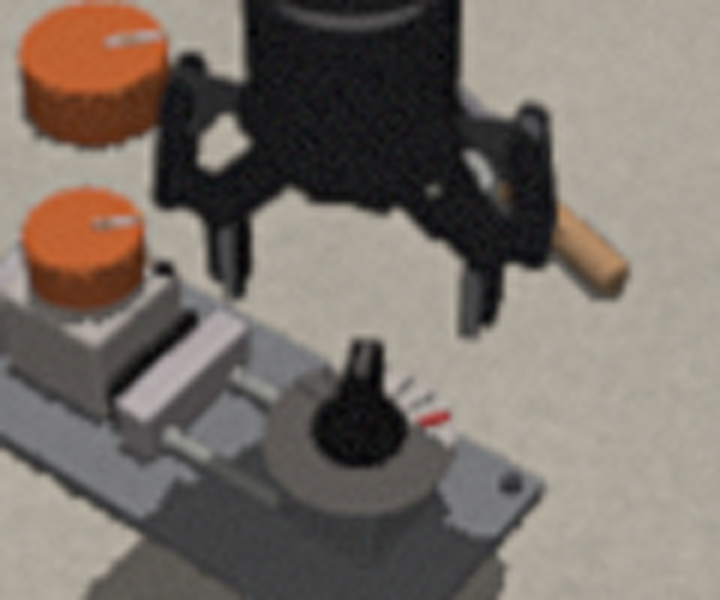

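```bash
cat >> meas.py <<'E'
def tips(c,pos,yaw,zlo,zhi):
    """finger points between heights, in tool-frame horizontal coords (camera-frame estimate minus reported TCP)"""
    P=xyz(c).reshape(-1,3); d=P-np.array(pos); a=np.radians(yaw)
    u=d[:,0]*np.cos(a)+d[:,1]*np.sin(a); v=d[:,0]*np.sin(a)-d[:,1]*np.cos(a)
    m=(P[:,2]>zlo)&(P[:,2]<zhi)&(abs(v)<25)&(abs(u)<65)
    return u[m],v[m],P[m][:,2]
E
python3 - <<'E'
from meas import *
s=monitor.observe(); pos=s['tool_pos']
S=avg('side',3)
u,v,z=tips(S,pos,120.8,130,152)
for lo in range(130,152,4):
    k=(z>=lo)&(z<lo+4)
    for nm,g in(('-',k&(u<0)),('+',k&(u>0))):
        if g.sum(): print(lo,nm,g.sum(),'u',u[g].min().round(1),u[g].max().round(1),'v',v[g].min().round(1),v[g].max().round(1))
u,v,z=tips(S,pos,120.8,80,100); k=abs(u)<40
print('knob u',u[k].min(),u[k].max(),np.median(u[k]),'v',v[k].min(),v[k].max(),z[k].max())
E
```

```text
130 + 1 u 44.3 44.3 v 5.0 5.0
134 - 3 u -48.4 -44.6 v -11.7 -7.9
134 + 2 u 43.7 43.8 v -5.3 4.0
138 - 3 u -52.9 -42.1 v -11.1 -7.8
138 + 9 u 43.0 54.9 v -12.1 4.1
142 - 10 u -55.0 -42.4 v -14.3 -6.9
142 + 10 u 43.4 56.7 v -12.3 4.6
146 - 9 u -55.0 -41.9 v -12.7 3.7
146 + 7 u 43.4 51.5 v -12.7 5.7
150 - 4 u -54.8 -44.3 v -12.2 -7.6
150 + 6 u 43.6 56.8 v -10.9 5.5
knob u -7.584111263257054 5.877846391977357 -1.7781978031728864 v -22.147005395186145 16.433220142425334 98.61645067281474
```

>>> step_arm --fingers '[1, 1, 1, 0.3, 0.3, 0.3, 0.3, 0.3]' --linear '[[-0.0016, -0.0009, 0.051], [-0.0016, -0.0009, 0.051], [-0.0016, -0.0009, 0.051], [-0.0016, -0.0009, 0.051], [-0.0016, -0.0009, 0.051], [-0.0016, -0.0009, 0.051], [-0.0016, -0.0009, 0.051], [-0.0016, -0.0009, 0.051]]' --twist '[[0, 0, 0], [0, 0, 0], [0, 0, 0], [0, 0, 0], [0, 0, 0], [0, 0, 0], [0, 0, 0], [0, 0, 0]]' --newtons 20

```text
t: 3.65
tool_pos: [535.8, -7.7, 69.7]
ee_rot: [0.001, 0.494, 0.869, 0.0]
force: [-0.0, -0.2, 1.3]
grip_width: 25.4
```

Run:
```python
from meas import *
goal((535.3,-7.2,70),120.8)
s=monitor.observe(); pos=s['tool_pos']
S=avg('side',3); crop(S,'s3',270,350,170,240,8)
u,v,z=tips(S,pos,120.8,62,115)
for lo in range(62,115,5):
    k=(z>=lo)&(z<lo+5)
    for nm,g in(('-',k&(u<0)),('+',k&(u>0))):
        if g.sum(): print(lo,nm,g.sum(),'u',u[g].min().round(1),u[g].max().round(1),'v',v[g].min().round(1),v[g].max().round(1))
```

```text
t 3.65 pos [535.8  -7.7  69.7] yaw 120.79 q [-0.015  0.369 -0.243  0.957  0.    -0.552] F [-0.  -0.2  1.3] M [-0.02  0.01  0.01] w 25.4
  linear [0.0007, -0.0002, -0.0003] twist [0.0012, 0.0006, -0.0002]
62 - 36 u -18.0 -0.1 v -19.5 11.3
62 + 19 u 2.1 17.7 v -20.6 -0.6
67 - 7 u -7.1 -0.4 v -20.5 10.6
67 + 6 u 2.3 15.0 v -20.0 -1.6
72 - 12 u -21.8 -0.2 v -20.3 12.7
72 + 10 u 2.2 19.0 v -19.9 8.2
77 - 15 u -24.2 -0.3 v -20.6 10.4
77 + 12 u 2.0 24.6 v -20.2 9.7
82 - 17 u -25.0 -0.3 v -20.2 12.6
82 + 17 u 2.1 27.0 v -20.7 8.9
87 - 21 u -25.3 -0.2 v -20.0 12.0
87 + 14 u 1.9 27.0 v -21.2 9.1
92 - 41 u -25.2 -0.2 v -19.8 17.2
92 + 56 u 0.1 27.0 v -19.5 18.0
97 - 10 u -24.2 -13.0 v -12.9 -7.0
97 + 14 u 0.2 26.5 v -12.5 13.6
102 - 6 u -24.1 -12.9 v -12.0 -7.3
102 + 12 u 13.6 26.4 v -13.0 10.0
107 - 6 u -26.4 -12.2 v -13.3 -8.1
107 + 12 u 14.8 33.7 v -13.8 3.8
112 - 6 u -39.1 -15.5 v -13.8 -7.4
112 + 5 u 15.5 31.0 v -13.9 -2.7
```

View pics/s3.png

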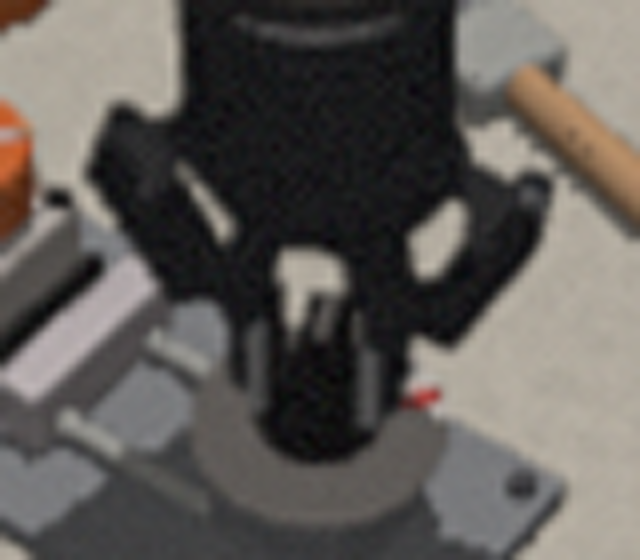

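>>> step_arm --fingers '[0, 0, 0, 0, 0]' --linear '[[-0.0005, 0, 0], [-0.0005, 0, 0], [-0.0005, 0, 0], [-0.0005, 0, 0], [-0.0005, 0, 0]]' --twist '[[0, 0, 0], [0, 0, 0], [0, 0, 0], [0, 0, 0], [0, 0, 0]]' --newtons 20

```text
t: 4.3
tool_pos: [535.5, -7.4, 69.6]
ee_rot: [-0.0, 0.494, 0.87, 0.001]
force: [-3.6, 6.2, 6.3]
grip_width: 13.7
```

Run:
```python
from meas import *
goal((535.3,-7.2,70),120.8)
```

```text
t 4.3 pos [535.5  -7.4  69.6] yaw 120.83 q [-0.015  0.37  -0.243  0.958  0.001 -0.553] F [-3.6  6.2  6.3] M [1.1  0.9  0.25] w 13.7
  linear [0.0003, -0.0, -0.0004] twist [0.001, -0.0012, 0.0005]
```

>>> step_arm --fingers '[0, 0, 0, 0, 0, 0, 0]' --linear '[[0.0004, 0, 0], [0.0004, 0, 0], [0.0004, 0, 0], [0.0004, 0, 0], [0.0004, 0, 0], [0.0004, 0, 0], [0.0004, 0, 0]]' --twist '[[0, 0, 0], [0, 0, 0.1], [0, 0, 0.2], [0, 0, 0.3], [0, 0, 0.4], [0, 0, 0.5], [0, 0, 0.5]]' --newtons 40

```text
t: 5.0
tool_pos: [535.3, -6.9, 69.7]
ee_rot: [-0.001, 0.694, 0.72, 0.001]
force: [-0.6, 2.4, 2.8]
grip_width: 13.6
```

Run:
```python
from meas import *
goal((535.3,-7.2,70),57.8)
S=avg('side',2); crop(S,'s4',270,350,170,240,8)
```

```text
t 5.0 pos [535.3  -6.9  69.7] yaw 92.09 q [-0.014  0.369 -0.243  0.958  0.002 -0.05 ] F [-0.6  2.4  2.8] M [ 0.43  0.31 -0.29] w 13.6
  linear [-0.0003, 0.0, -0.0003] twist [-0.0002, -0.002, 0.5984]
```

View pics/s4.png

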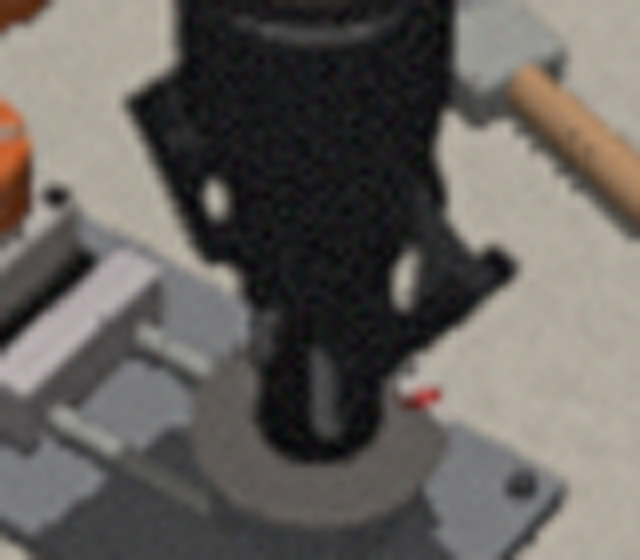

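>>> step_arm --fingers '[0, 0, 0, 0, 0, 0, 0, 0]' --linear '[[-0.0002, 0, 0], [-0.0002, 0, 0], [-0.0002, 0, 0], [-0.0002, 0, 0], [-0.0002, 0, 0], [-0.0002, 0, 0], [-0.0002, 0, 0], [-0.0002, 0, 0]]' --twist '[[0, 0, 0.1], [0, 0, 0.2], [0, 0, 0.3], [0, 0, 0.4], [0, 0, 0.5], [0, 0, 0.56], [0, 0, 0.59], [0, 0, 0.59]]'

```text
t: 5.9
tool_pos: [535.3, -6.4, 69.6]
ee_rot: [-0.001, 0.872, 0.49, 0.001]
force: [-1.4, 7.4, 2.9]
grip_width: 13.6
```

Run:
```python
from meas import *
goal((535.3,-7.2,70),57.8)
S=avg('side',2); crop(S,'s5',230,350,170,250,6)
```

```text
t 5.9 pos [535.3  -6.4  69.6] yaw 58.68 q [-0.014  0.369 -0.243  0.958  0.003  0.533] F [-1.4  7.4  2.9] M [1.35 0.18 0.29] w 13.6
  linear [-0.0007, 0.0004, -0.0004] twist [-0.0015, -0.003, 0.0154]
```

View pics/s5.png

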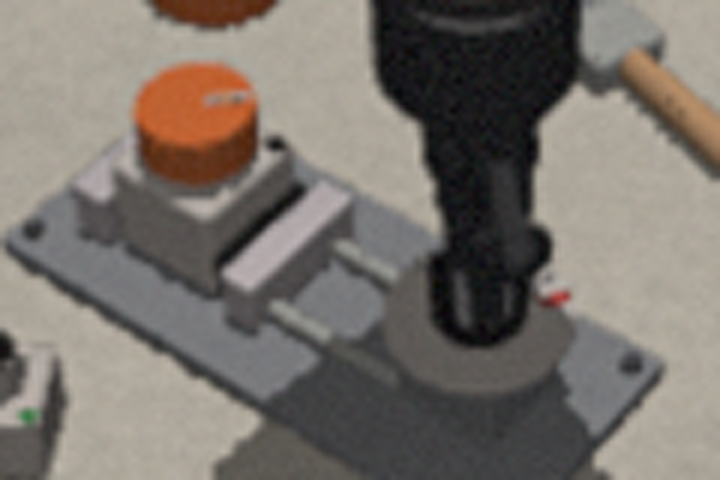

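>>> step_arm --fingers '[0, 0, 0, 0.35, 0.5, 0.5, 0.5, 0.5, 0.7, 1, 1, 1]' --linear '[[-0.0005, 0, 0], [-0.0005, 0, 0], [-0.0005, 0, 0], [-0.0005, 0, 0], [-0.0005, 0, 0], [-0.0005, 0, 0], [-0.0005, 0, -0.03], [-0.0005, 0, -0.08], [-0.0005, 0, -0.12], [-0.0005, 0, -0.12], [-0.0005, 0, -0.12], [-0.0005, 0, -0.12]]' --twist '[[0, 0, 0.017], [0, 0, 0.017], [0, 0, 0.017], [0, 0, 0.017], [0, 0, 0.017], [0, 0, 0.017], [0, 0, 0.017], [0, 0, 0.017], [0, 0, 0.017], [0, 0, 0.017], [0, 0, 0.017], [0, 0, 0.017]]'

```text
t: 7.2
tool_pos: [534.5, -7.3, 188.7]
ee_rot: [-0.002, 0.876, 0.483, 0.0]
force: [-0.5, -0.1, 0.4]
grip_width: 85.6
```

Run:
```python
from meas import *
goal((350,300,250),57.8)
S=avg('side',4); crop(S,'s6',230,350,170,250,6)
P=xyz(S);z=P[...,2]
b=np.zeros(z.shape,bool); b[175:265,225:345]=1
kn=b&(z>80)&(z<102)&(P[...,1]<60); w=P[kn][:,:2].astype(np.float32); print('knob',kn.sum(),z[kn].max(),cv2.minAreaRect(w))
lid=b&(z>88)&(z<98)&(P[...,1]>100); w=onz(S,np.argwhere(lid)[:,::-1],92)[:,:2]
print('lid',lid.sum(),cv2.minEnclosingCircle(w.astype(np.float32)),w.mean(0))
```

```text
t 7.2 pos [534.5  -7.3 188.7] yaw 57.77 q [-0.016  0.296 -0.033  1.243  0.003  0.547] F [-0.5 -0.1  0.4] M [-0.07  0.01 -0.03] w 85.6
  linear [0.1617, -0.3201, -0.0601] twist [-0.0027, -0.0022, -0.0004]
knob 144 100.96337543695986 ((546.4409790039062, 9.240745544433594), (57.238887786865234, 39.18122863769531), 52.50456237792969)
lid 249 ((514.1285400390625, 142.28875732421875), 27.61032485961914) [514.21652274 141.59482095]
```

View pics/s6.png

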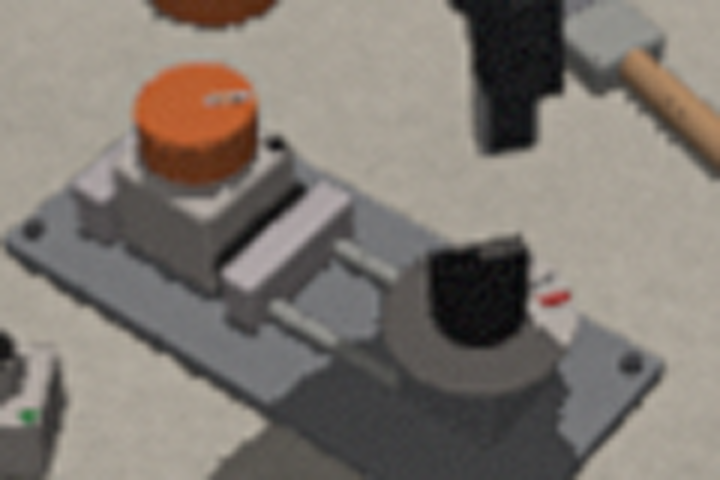

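Run:
```python
from meas import *
import pickle
S=avg('side',4)
c=onz(S,[[262.6,186.2]],92)
a=onz(S,[[264.5,186.8],[271.2,186.0]],92); print(a, np.degrees(np.arctan2(a[1,1]-141.6,a[1,0]-514.2)), np.degrees(np.arctan2(a[1,1]-a[0,1],a[1,0]-a[0,0])))
b=onz(S,[[276.3,193.9]],62); print('black',b,np.degrees(np.arctan2(b[0,1]-141.6,b[0,0]-514.2)),np.hypot(b[0,1]-141.6,b[0,0]-514.2))
T,_=pickle.load(open('m.pkl','rb'))
# initial top view: crop topl pixel/14+offset
pp=np.array([[298,255],[352,178]])/14+[258,202]-0.5
a=onz(T,pp,92); print('top ptr',a,np.degrees(np.arctan2(a[:,1]-139.9,a[:,0]-518.55)),np.degrees(np.arctan2(a[1,1]-a[0,1],a[1,0]-a[0,0])))
g=onz(T,[[178/14+258-.5,192/14+202-.5],[390/14+258-.5,160/14+202-.5]],62);print('green,black',g,np.degrees(np.arctan2(g[:,1]-139.9,g[:,0]-518.55)))
goal((515.8,142,130),0)
```

```text
[[519.91488811 137.18377206  92.        ]
 [533.68185804 127.08073986  92.        ]] -36.696087582451995 -36.27346564182056
black [[542.2814611  120.31075608  62.        ]] -37.16665774563145 35.239187903553656
top ptr [[522.06354727 136.99904749  92.        ]
 [539.15226479 125.50493349  92.        ]] [-39.54470839 -34.94249359] -33.92533692346361
green,black [[539.6887639  166.98802434  62.        ]
 [547.30088494 119.62122371  62.        ]] [ 52.03248279 -35.19635116]
t 7.6 pos [534.9  -7.2 189.4] yaw 57.77 q [-0.015  0.296 -0.032  1.243  0.003  0.547] F [ 0.1 -1.4 -0.9] M [ 0.01 -0.01 -0.01] w 85.4
  linear [0.1159, -0.0956, 0.0599] twist [-0.0032, -0.0016, 1.0082]
```

>>> step_arm --fingers '[1, 1, 1, 1, 1, 1]' --linear '[[0.1159, -0.0956, 0.03], [0.1159, -0.0956, 0.05], [0.1159, -0.0956, 0.06], [0.1159, -0.0956, 0.06], [0.1159, -0.0956, 0.06], [0.1159, -0.0956, 0.06]]' --twist '[[-0.003, -0.002, 0], [-0.003, -0.002, 0], [-0.003, -0.002, 0], [-0.003, -0.002, 0], [-0.003, -0.002, 0], [-0.003, -0.002, 0]]'

```text
t: 8.2
tool_pos: [516.1, 141.6, 130.3]
ee_rot: [0.0, 0.876, 0.483, 0.001]
force: [0.1, -0.0, 0.2]
grip_width: 85.1
```

Run:
```python
from meas import *
goal((515.8,142,61),57.8)
s=monitor.observe(); pos=s['tool_pos']; yaw=57.8
T=avg('top',3);S=avg('side',3)
crop(T,'t7',250,360,180,260,7);crop(S,'s7',220,340,130,240,5)
u,v,z=tips(S,pos,yaw,138,165)
for nm,g in(('-',u<0),('+',u>0)):
    if g.sum(): print(nm,g.sum(),'u',np.percentile(u[g],[0,10,90,100]).round(1),'v',np.percentile(v[g],[0,10,90,100]).round(1),'z',z[g].min())
u,v,z=tips(S,pos,yaw,87,98)
print('lid u',u.min(),u.max(),'v',v.min(),v.max())
for n,c in(('top',T),('side',S)):
    P=xyz(c);z=P[...,2]; b=np.zeros(z.shape,bool); b[175:265,225:355]=1
    kn=b&(z>80)&(z<102)&(P[...,1]<60)&(P[...,0]>500); 
    if kn.sum(): w=P[kn][:,:2].astype(np.float32); print(n,'knob',kn.sum(),z[kn].max(),cv2.minAreaRect(w))
```

```text
t 8.2 pos [516.1 141.6 130.3] yaw 57.78 q [ 2.680e-01  3.220e-01 -1.480e-01  1.099e+00 -1.000e-03  8.300e-01] F [ 0.1 -0.   0.2] M [-0.02  0.01  0.07] w 85.1
  linear [0.0001, -0.0006, 0.0693] twist [0.0016, -0.0008, -0.0003]
- 48 u [-57.8 -56.9 -49.  -47.9] v [-12.  -10.1   7.9  10.1] z 144.01890438142522
+ 1 u [42.6 42.6 42.6 42.6] v [-8.8 -8.8 -8.8 -8.8] z 150.6780726612896
lid u -25.847389457164056 22.665772002700827 v -24.955420641171536 24.115244996049924
top knob 63 101.23520579450833 ((537.08642578125, -4.992513656616211), (14.176053047180176, 39.187557220458984), 59.80118179321289)
side knob 142 97.7098229621294 ((533.9736938476562, -7.324823379516602), (16.041709899902344, 39.41721725463867), 55.4513053894043)
```

View pics/t7.png

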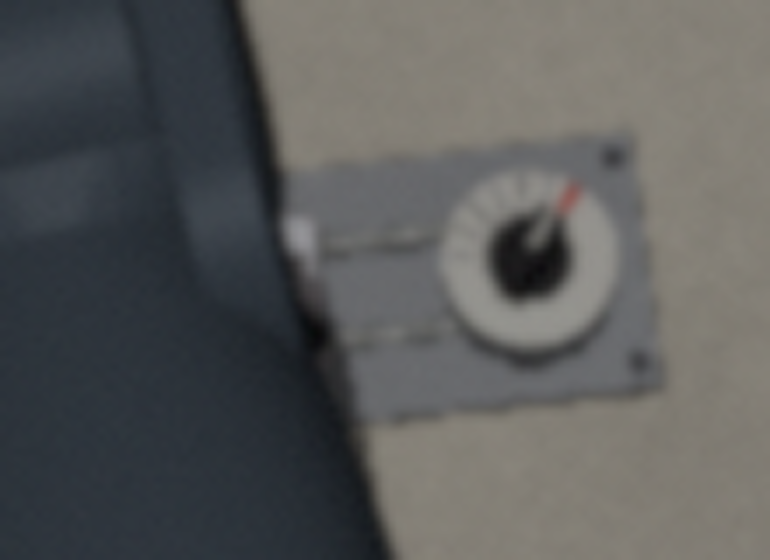

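View pics/s7.png

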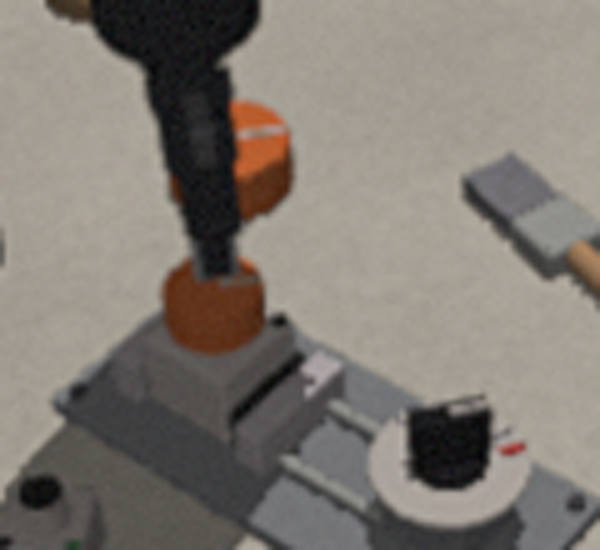

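The top view shows the knob's white pointer in line with the red mark at crop (570,200). The jar has moved up against the fixed jaw. Next I descend onto the lid and close gently.

>>> step_arm --fingers '[1, 1, 1, 1, 0, 0, 0, 0, 0, 0, 0]' --linear '[[-0.0003, -0.0003, 0.04], [-0.0003, -0.0003, 0.065], [-0.0003, -0.0003, 0.069], [-0.0003, -0.0003, 0.069], [-0.0003, -0.0003, 0.069], [-0.0003, -0.0003, 0.069], [-0.0003, -0.0003, 0.069], [-0.0003, -0.0003, 0.069], [-0.0003, -0.0003, 0.069], [-0.0003, -0.0003, 0.069], [-0.0003, -0.0003, 0.069]]' --twist '[[0.001, -0.001, 0], [0.001, -0.001, 0], [0.001, -0.001, 0], [0.001, -0.001, 0], [0.001, -0.001, 0], [0.001, -0.001, 0], [0.001, -0.001, 0], [0.001, -0.001, 0], [0.001, -0.001, 0], [0.001, -0.001, 0], [0.001, -0.001, 0]]' --newtons 20

```text
t: 9.6
tool_pos: [517.0, 141.7, 62.7]
ee_rot: [0.0, 0.876, 0.483, 0.002]
force: [-0.2, 1.0, 7.2]
grip_width: 51.7
```

Run:
```python
from meas import *
goal((515.8,142,61),57.8)
S=avg('side',3); crop(S,'s8',220,320,140,240,6)
```

```text
t 9.6 pos [517.  141.7  62.7] yaw 57.7 q [ 0.267  0.375 -0.255  0.938 -0.     0.831] F [-0.2  1.   7.2] M [ 0.3  -0.05  0.  ] w 51.7
  linear [-0.0004, -0.0012, 0.0017] twist [0.0022, -0.0024, -0.0017]
```

View pics/s8.png

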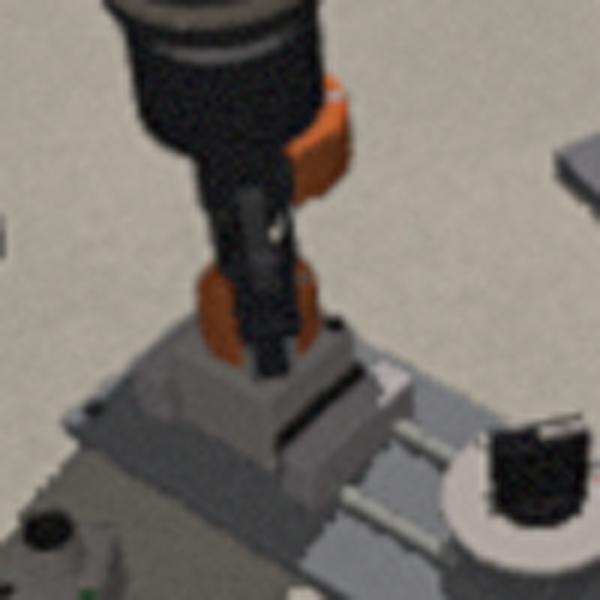

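Run:
```python
from meas import *
S=avg('side',4); P=xyz(S); 
for v in range(192,208): print(v,[(int(S['img'][v,u].mean()),*P[v,u].round(0).astype(int)) for u in (262,264,266)])
s=monitor.observe();print(s['force'].round(1),s['tool_pos'].round(2))
```

```text
192 [(19, np.int64(485), np.int64(101), np.int64(123)), (27, np.int64(488), np.int64(98), np.int64(123)), (22, np.int64(491), np.int64(94), np.int64(123))]
193 [(25, np.int64(483), np.int64(100), np.int64(122)), (22, np.int64(486), np.int64(96), np.int64(122)), (34, np.int64(490), np.int64(94), np.int64(121))]
194 [(30, np.int64(481), np.int64(98), np.int64(121)), (27, np.int64(485), np.int64(95), np.int64(121)), (27, np.int64(488), np.int64(92), np.int64(121))]
195 [(27, np.int64(480), np.int64(96), np.int64(120)), (23, np.int64(484), np.int64(94), np.int64(119)), (28, np.int64(488), np.int64(92), np.int64(117))]
196 [(25, np.int64(480), np.int64(97), np.int64(116)), (24, np.int64(485), np.int64(96), np.int64(114)), (18, np.int64(499), np.int64(107), np.int64(96))]
197 [(34, np.int64(490), np.int64(111), np.int64(96)), (22, np.int64(494), np.int64(109), np.int64(94)), (23, np.int64(498), np.int64(107), np.int64(92))]
198 [(42, np.int64(490), np.int64(112), np.int64(92)), (27, np.int64(495), np.int64(111), np.int64(88)), (28, np.int64(497), np.int64(106), np.int64(90))]
199 [(49, np.
[... 718 characters left out ...]
p.int64(502), np.int64(116), np.int64(61))]
204 [(87, np.int64(493), np.int64(121), np.int64(61)), (90, np.int64(496), np.int64(116), np.int64(62)), (92, np.int64(501), np.int64(114), np.int64(59))]
205 [(95, np.int64(491), np.int64(118), np.int64(61)), (92, np.int64(494), np.int64(113), np.int64(62)), (83, np.int64(499), np.int64(112), np.int64(58))]
206 [(88, np.int64(490), np.int64(117), np.int64(59)), (90, np.int64(493), np.int64(113), np.int64(59)), (76, np.int64(499), np.int64(112), np.int64(56))]
207 [(82, np.int64(490), np.int64(117), np.int64(55)), (85, np.int64(492), np.int64(112), np.int64(57)), (74, np.int64(498), np.int64(112), np.int64(52))]
[0.9 0.7 6.9] [517.05 141.63  62.69]
```

>>> step_arm --fingers '[0, 0, 0]' --linear '[[0, 0, -0.0002], [0, 0, -0.0002], [0, 0, -0.0002]]' --twist '[[0.002, -0.002, 0], [0.002, -0.002, 0], [0.002, -0.002, 0]]' --newtons 80

```text
t: 10.25
tool_pos: [517.1, 141.7, 63.2]
ee_rot: [0.0, 0.876, 0.483, 0.0]
force: [-2.6, -0.0, 2.6]
grip_width: 50.0
```

Run:
```python
from meas import *
goal((515.8,142,61),57.8)
```

```text
t 10.25 pos [517.1 141.7  63.2] yaw 57.71 q [ 0.267  0.376 -0.251  0.943  0.     0.831] F [-2.6 -0.   2.6] M [ 0.08  0.39 -0.03] w 50.0
  linear [-0.0005, -0.0013, 0.0022] twist [0.0004, -0.0007, -0.0016]
```

>>> step_arm --fingers '[0, 0, 0, 0, 0, 0, 0]' --linear '[[0, 0, 0], [0, 0, 0], [0, 0, 0], [0, 0, 0], [0, 0, 0], [0, 0, 0], [0, 0, 0]]' --twist '[[0, 0, -0.07], [0, 0, -0.15], [0, 0, -0.25], [0, 0, -0.35], [0, 0, -0.45], [0, 0, -0.55], [0, 0, -0.55]]'

```text
t: 10.95
tool_pos: [518.1, 141.9, 64.1]
ee_rot: [0.001, 0.711, 0.704, 0.001]
force: [0.5, 0.2, 6.1]
grip_width: 49.9
```

Run:
```python
from meas import *
goal((517,141.7,63.2),57.8)
S=avg('side',3); crop(S,'s9',220,330,140,240,6)
```

```text
t 10.95 pos [518.1 141.9  64.1] yaw 89.43 q [ 0.267  0.376 -0.249  0.943  0.     0.277] F [0.5 0.2 6.1] M [ 0.07 -0.05  0.03] w 49.9
  linear [-0.0002, -0.0011, 0.0009] twist [0.0025, -0.0016, 0.5521]
```

View pics/s9.png

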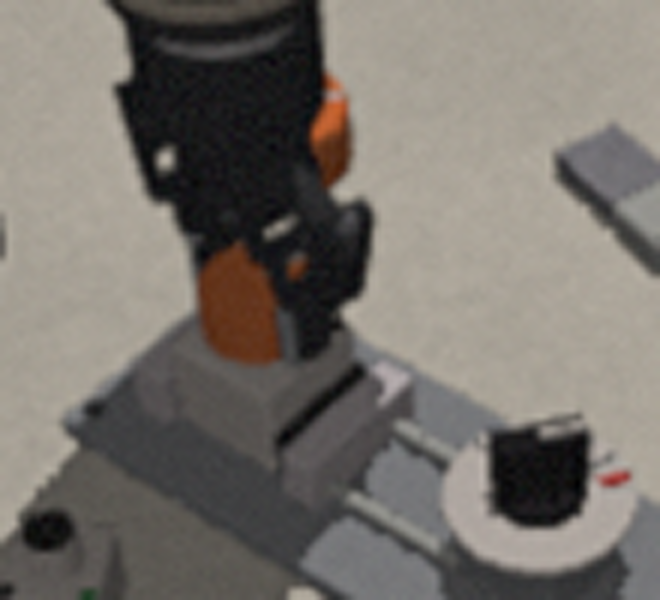

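>>> step_arm --fingers '[0, 0, 0, 0, 0, 0, 0, 0, 0, 0]' --linear '[[0, 0, -0.0005], [0, 0, -0.0005], [0, 0, -0.001], [0, 0, -0.001], [0, 0, -0.001], [0, 0, -0.001], [0, 0, -0.001], [0, 0, -0.001], [0, 0, -0.001], [0, 0, -0.001]]' --twist '[[0.002, -0.001, -0.1], [0.002, -0.001, -0.2], [0.002, -0.001, -0.3], [0.002, -0.001, -0.4], [0.002, -0.001, -0.5], [0.002, -0.001, -0.6], [0.002, -0.001, -0.7], [0.002, -0.001, -0.8], [0.002, -0.001, -0.88], [0.002, -0.001, -0.88]]'

```text
t: 12.1
tool_pos: [518.2, 141.9, 65.2]
ee_rot: [0.001, 0.344, 0.939, -0.0]
force: [-0.6, -0.2, -0.2]
grip_width: 50.2
```

Run:
```python
from meas import *
goal((517,141.7,63.2),145.5)
S=avg('side',4); crop(S,'s10',220,330,140,240,6);T=avg('top',2); crop(T,'t10',250,360,180,260,7)
```

```text
t 12.1 pos [518.2 141.9  65.2] yaw 139.72 q [ 0.268  0.376 -0.246  0.948 -0.001 -0.6  ] F [-0.6 -0.2 -0.2] M [-0.01 -0.04  0.01] w 50.2
  linear [0.0008, -0.001, 0.002] twist [0.0004, 0.002, -0.1008]
```

View pics/s10.png

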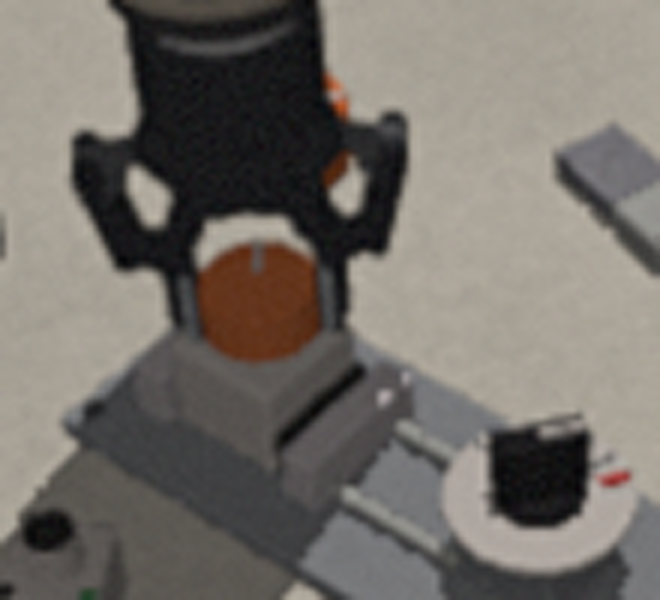

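View pics/t10.png

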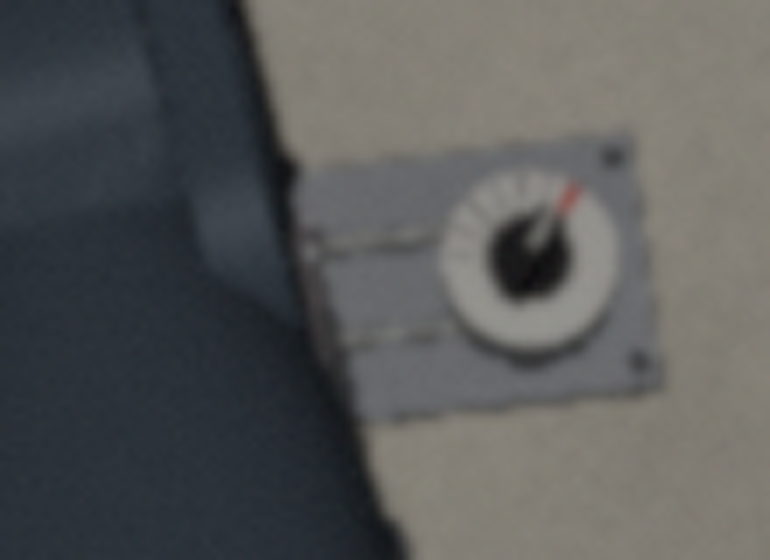

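Run:
```python
from meas import *
S=avg('side',4); crop(S,'s11',248,280,174,206,18)
for z in (94,):
    a=onz(S,[[262.4,184.8],[262.4,180.2]],z); print(a,np.degrees(np.arctan2(a[1,1]-a[0,1],a[1,0]-a[0,0])))
    X=onz(S,np.argwhere(np.ones((400,640)))[:,::-1],z).reshape(400,640,3)
    r=np.hypot(X[...,0]-(518.2-1.6),X[...,1]-(141.9-.35)); h=cv2.cvtColor(S['img'],cv2.COLOR_RGB2HSV)
    m=(r<25)&(h[...,1]<100)&(h[...,2]>50); m[:, :258]=0; m[:,268:]=0
    q=X[m][:,:2]; print(m.sum(),np.argwhere(m)[:,::-1].tolist()); q=q-[516.6,141.5]; print(np.degrees(np.arctan2(q[:,1],q[:,0])).round(), np.degrees(np.arctan2(*q.mean(0)[::-1])))
```

```text
[[519.80286563 144.90392524  94.        ]
 [531.08767774 157.9626281   94.        ]] 49.16772727469001
18 [[259, 180], [260, 180], [261, 180], [262, 180], [263, 180], [264, 180], [265, 180], [266, 180], [267, 180], [258, 181], [262, 181], [263, 181], [262, 182], [263, 182], [262, 183], [263, 183], [262, 184], [263, 184]]
[69. 64. 58. 51. 45. 38. 32. 26. 20. 78. 52. 44. 52. 43. 53. 40. 55. 36.] 47.73880083618494
```

View pics/s11.png

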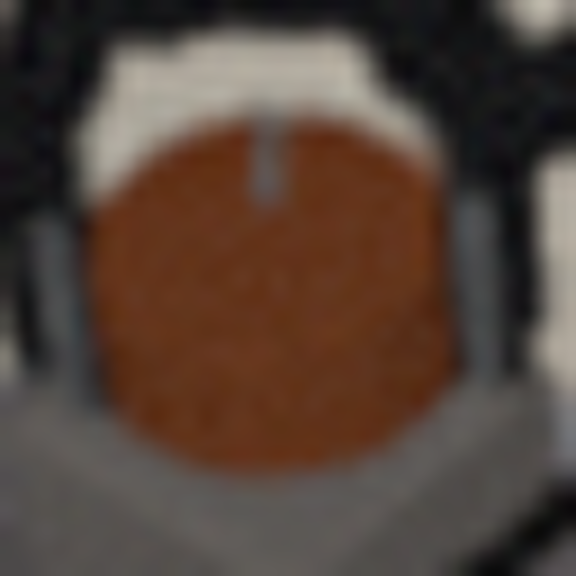

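Pointer measured at about 47–49°, green dot at 52°. The force has dropped to zero, so the thread has let go. I'll turn 0.075 rad more, then lift straight up.

>>> step_arm --fingers '[0, 0, 0, 0, 0, 0, 0, 0, 0, 0, 0]' --linear '[[0, 0, 0], [0, 0, 0], [0, 0, 0], [0, 0, -0.003], [0, 0, -0.008], [0, 0, -0.014], [0, 0, -0.02], [0, 0, -0.026], [0, 0, -0.031], [0, 0, -0.033], [0, 0, -0.033]]' --twist '[[0, 0.002, -0.04], [0, 0.002, -0.075], [0, 0.002, -0.075], [0, 0.002, -0.075], [0, 0.002, -0.075], [0, 0.002, -0.075], [0, 0.002, -0.075], [0, 0.002, -0.075], [0, 0.002, -0.075], [0, 0.002, -0.075], [0, 0.002, -0.075]]'

```text
t: 13.7
tool_pos: [518.2, 142.0, 98.4]
ee_rot: [0.0, 0.31, 0.951, 0.0]
force: [0.8, -0.8, -0.6]
grip_width: 50.0
```

Run:
```python
from meas import *
goal((518,141.7,98),144)
S=avg('side',4); crop(S,'s12',220,330,130,240,5);T=avg('top',3); save('t12',T['img'])
P=xyz(S); h=cv2.cvtColor(S['img'],cv2.COLOR_RGB2HSV)
m=np.zeros(h.shape[:2],bool); m[160:210,245:285]=1
o=m&(h[...,0]<18)&(h[...,1]>140)&(P[...,2]>60)&(P[...,2]<160); z=P[o][:,2]; print('lid z',np.percentile(z,[1,5,50,95,99]), P[o][:,:2].mean(0))
for v in range(176,208,1): print(v,P[v,263].round(0),S['img'][v,263])
```

```text
t 13.7 pos [518.2 142.   98.4] yaw 143.91 q [ 0.267  0.349 -0.194  1.027  0.    -0.674] F [ 0.8 -0.8 -0.6] M [-0.03  0.01 -0.04] w 50.0
  linear [-0.0, -0.0003, 0.0004] twist [0.0005, -0.0, -0.0015]
lid z [ 97.76723574 106.65701557 126.83527847 128.30165961 147.61536172] [511.99896426 133.17908237]
176 [520. 138. 128.] [98 52 26]
177 [518. 136. 128.] [99 51 26]
178 [516. 133. 128.] [99 53 30]
179 [514. 131. 127.] [98 50 26]
180 [511. 128. 127.] [98 50 27]
181 [509. 125. 128.] [101  54  30]
182 [506. 122. 128.] [99 55 30]
183 [504. 120. 127.] [102  53  28]
184 [503. 119. 125.] [100  52  28]
185 [504. 120. 121.] [100  54  30]
186 [503. 120. 118.] [98 52 28]
187 [502. 119. 116.] [98 56 31]
188 [503. 121. 111.] [100  54  31]
189 [502. 120. 108.] [98 52 23]
190 [501. 120. 106.] [90 47 25]
191 [509. 131.  89.] [60 40 32]
192 [508. 130.  86.] [74 75 72]
193 [509. 131.  82.] [90 87 84]
194 [508. 130.  80.] [90 86 82]
195 [507. 131.  76.] [89 85 82]
196 [507. 131.  73.] [90 85 84]
197 [507. 131.  69.] [90 87 83]
198 [506. 131.  66.] [90 87 84]
199 [506. 132.  61.] [90 86 83]
200 [503. 128.  63.] [91 88 84]
201 [501. 126.  62.] [91 85 83]
202 [500. 124.  61.] [88 85 80]
203 [496. 120.  63.] [92 86 83]
204 [494. 118.  62.] [92 90 86]
205 [492. 116.  61.] [97 93 90]
206 [491. 114.  60.] [96 90 88]
207 [490. 114.  57.] [90 86 84]
```

View pics/s12.png

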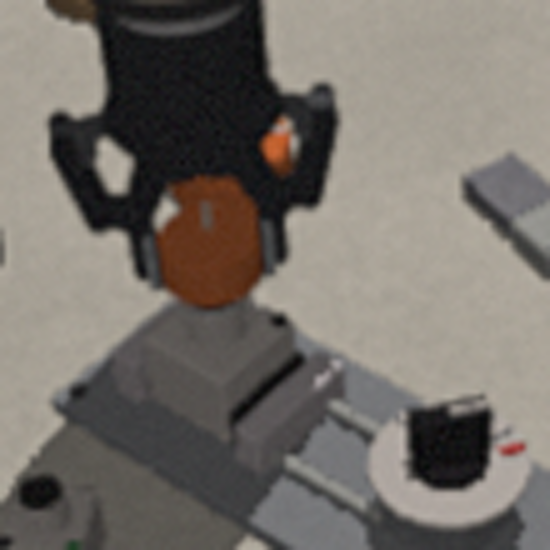

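View pics/t12.png

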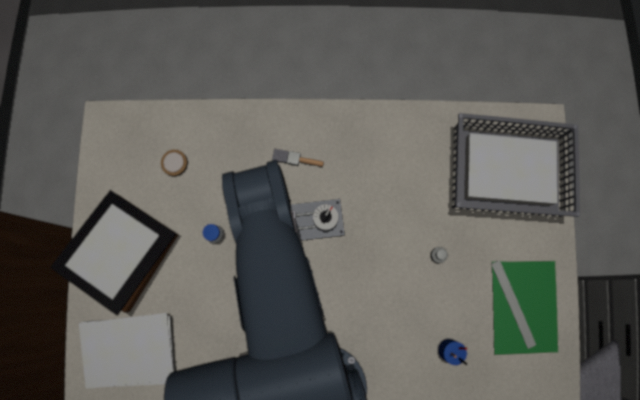

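The lid is level, with its top at z≈127.5 and underside ≈103.5. The jar mouth is at ≈89, so the lid is about 14 mm clear. The jar is still clamped, the knob is at the mark and the bystanders are unmoved.

```bash
python3 -c "
from bench import ticket
print(ticket.finish_job())"
```

```text
the job is handed in; nothing more can be done
None
```

The job is handed in. The glue jar is clamped, and its lid is unscrewed and held level just above the mouth. It took about 14 s of the 48 s allowed.

- **Clamp knob:** I turned it clockwise about 63° and let go with the gripper at 57.8°. That puts the knob at about 1.39, with the red mark at 1.4. The top view shows the white pointer in line with the mark. The two cameras' own readings of the bar disagreed by about 4° (-30.2° and -34.5°), but their mean of -32.4° fits the mark at -32.8°. The jar moved about 5 mm and now sits against the fixed jaw.
- **Lid:** I turned it anticlockwise about 86° in all. Before the last 4° or so, the pointer measured 47–49°. I estimate it ended at 50–53°, with the green dot at about 52°. I did not measure the pointer again after lifting. I saw little resisting moment at the pauses, and the vertical force was near zero before the lift.
- **Final state:** the lid underside is at about 103.5 mm and the mouth at about 89 mm, so it is about 14 mm clear. The gripper still holds it at 80 N, with only about 1 N of outside force on the tool.
- **Bystanders:** the weight, the spare jar and the brush look unmoved in the last top picture. The arm hides the loose orange lid and the small jar there, but the loose lid is partly visible in the last side crop.

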